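# Set the torque sleeve for the waiting box and lock it

## Robot

A 6-joint arm with a two-finger parallel gripper is mounted at the origin on the work surface. World frame = base frame: x ahead of the robot, y to its left, z up, the work surface at z = 0. Lengths are in mm, angles in rad, forces in N, time in s.
With the tool pointing down it reaches from about 425 to 925 mm from the base axis. Payload 12.5 kg.
Tool frame: the origin (TCP) lies where the fingers leave the gripper's body, on its centre line; the fingertips stand 73 mm ahead of it and the grasp point (between the pads) lies 54 mm ahead of it; z points along the fingers, y is the line along which they close (so a half turn about z gives the same grasp; the last joint's range is limited). The gripper opens to 85 mm and grips with 20 to 120 N. Pads are 22 mm wide; open, the fingers measure 114 mm over their backs; the gripper's body (76 mm by 85 mm) begins 54 mm behind the grasp point. The pads swing forward as they close: fully open they stand 13 mm farther back than shut.
Start: joints at [1.124, 0.491, 1.559, -0, 1.092, -0.106], TCP at [208.881, 589.071, 303.927] pointing down, gripper open.
Joint ranges: [-3.1, 3.1], [-0.84, 2.19], [0.05, 2.79], [-1.13, 4.28], [0.06, 2.93], [-2.69, 2.69]. Speed limits (rad/s): [2.22, 2.22, 2.79, 3.14, 3.14, 3.14].

## Interface

Orientations are given as a 3x3 rotation matrix whose columns are the frame's x, y, z axes.
In Python, from bench import read_state, imaging, ticket gives the robot as it stands.
- The arm moves only by the tool step_arm, never from a script. Its argument "moves" is a list of rows, each a list of 5 numbers: the shift along the tool's x, y, z in mm, then the turn about the tool's z in rad, then the closure, from -1 (fully open) to 1 (shut). A call has 1 to 8 rows; each row shifts and turns the commanded pose from where the row before left it, along the tool's axes as they then stand; what a row does not reach is not made up. A row lasts 1/8 s, in which the tool goes at most 62.5 mm and 10.7 degrees, less where a joint would pass 70% of its speed; a pose out of reach is approached as far as the arm can. A call is refused whole if a number of a shift passes 62.5 or a number of a turn 0.188, either way. A call with a gripper value outside its range is refused whole. The fingers move at their own pace and stop on an object; "force" is the grip in N (left out, the last holds). Time passes only in rows, so rows that do not move let the fingers close. It gives the time, the measured TCP pose, the force, the opening and the grip force at its end, in the units of the state.
- read_state(): the state, without advancing time (a new reading comes with each control period).
- imaging.read_camera(name): name is "scene" or "top"; returns (picture, depth): 384x512x3 uint8, blue, green, red; 384x512 float32, mm along the optical axis (not along the pixel's ray), 0 where there is no reading.
- imaging.calibration(name): a dict with "K" (3x3 intrinsics, pixels), "camera_from_world" (4x4, takes a point from world to camera coordinates). Camera axes: x right, y down, z forward; pixel columns grow to the right and rows downward; lengths in mm; the calibration is good to about 2 mm. A picture is of the moment at which its call begins. calibration takes no time and is no camera call.
- ticket.hand_in(): hands the job in; it is judged then, once.
The state is a dict: "clock": time; "joint_pos": joint angles; "dq": joint speeds; "joint_efforts": joint torques, N m; "tool_pos": TCP position; "ee_rot": TCP orientation; "contact_force": force on the tool from outside, world axes, zero at the start; "moment": the same for the moment, N m; "finger_gap": finger opening in mm; "finger_force": force on a finger pad.
Only numpy, scipy, OpenCV 4.12 (cv2) and the standard library are available. Lean on these libraries where they do the work, as an engineer would, in place of code of your own. Each camera call takes 0.05 s, during which the arm holds its last target. There are 200 camera calls.

## Task

The instrument box lying on the green mat is the next one to be screwed shut: set the numbered sleeve of the upright torque screwdriver to suit it, 2 for the blue plastic box or 8 for the bare aluminium box, so that this number has clicked in at the red pointer. Then push the orange lock slide fully home, towards the screwdriver. Leave everything else on the bench where it is.

Things in the scene. Friction and masses are not known exactly. Their poses are not given: they have to be found in the camera images.
- dock: Black dock, 100 x 240 x 26 mm, fixed; the yellow-handled torque screwdriver stands upright in it, nose up (steel nose 18 mm wide, top 195 mm above the bench). Origin on the bench below the screwdriver's axis; z up. The dock reaches 65 mm to its -y side and 175 mm to its +y side, where the lock slide runs along y. The red pointer is on the +x side.
- collar_grip (a point): On the sleeve's vertical axis, 150 mm above the bench: the height to grip. The sleeve is a black ribbed round hub, 44 mm in diameter, from 124 to 165 mm above the bench, with a white skirt below it, 104 mm in diameter, 118 to 124 mm above the bench. The steel nose stands up through the hub's middle. A yellow bar on the hub's top is in line with number 5; a yellow patch on the skirt lies opposite.
- collar (a joint): Sleeve angle, rad: 0 with number 1 at the red pointer, growing 0.349 (20 degrees) per number as the sleeve turns clockwise seen from above, to 2.793 at 9: number n is at 0.349 x (n - 1). End stops at 1 and 9. It clicks at every number (about 0.15 N m) and settles into the nearest click when let go.
- pointer (a point): Tip of the red pointer at the skirt's edge, 53 mm from the sleeve's axis on the dock's +x side, 121 mm above the bench. The number beside it is the setting. The skirt's black numbers 1 to 9 are 20 degrees apart and increase counter-clockwise seen from above.
- lock (a joint): Lock slide, m: 0 fully open (away from the screwdriver), 0.020 fully home; it moves along the dock's -y direction, towards the screwdriver, with about 2.5 N of friction and stays where it is left. It goes fully home only when the sleeve sits in a click, and then holds the sleeve.
- lock_tab (a point): Centre of the top of the orange upright tab of the lock slide, 85 mm above the bench. The tab is 22 mm (dock x) by 16 mm (dock y) and 50 mm tall; its axis is 140 mm from the sleeve's axis when open, 120 mm when home. It can be pinched from above across the dock's x direction, or pushed.
- green_mat: Green mat, 200 x 160 x 3 mm, flat on the bench, fixed; origin at the centre of its underside. The box lying on it decides the setting.
- grey_mat: Grey mat of the same size, fixed; the other box waits on it. Origin at the centre of its underside.
- plastic_box: Blue plastic instrument box, 120 x 80 x 41 mm, loose; origin at the centre of its underside. Needs setting 2.
- metal_box: Bare aluminium instrument box, 120 x 80 x 41 mm, loose; origin at the centre of its underside. Needs setting 8.
- spool: Bystander: black spool, 60 mm in diameter, 50 mm tall, loose; origin at the centre of its underside.
- perfboard: Bystander: green circuit board, 80 x 60 x 6 mm, loose, flat on the bench; origin at the centre of its underside.
- multimeter: Bystander: orange and black multimeter, 150 x 75 x 45 mm, loose, lying flat; origin at the centre of its underside.
- screwdriver: Bystander: red-handled screwdriver, 170 mm long, loose, lying along its x axis; origin on its underside, midway.
- brush: Bystander: brush, 170 mm long, loose, lying along its x axis; origin on its underside, midway.
There are look-alikes about, which are no part of the job. What is shaped like the metal_box but purple or turquoise is not meant. What is shaped like the plastic_box but purple is not meant.

How it is judged:
By the outcome, as a careful person would: the job done as asked, in the order asked, and still so for the second after the job is handed in, with the robot touching nothing.
It also fails if it takes over 45 s, if anything falls off the work surface, if the arm or the gripper's body presses on something with over 40 N, if the wrist force passes 120 N, or if a joint passes its speed limit or range.

## Working session

There is one attempt and no reset: what is moved stays moved. The work goes in short steps, Python scripts to look and compute and a tool call to move; the robot and the scene stay as the last step left them, time stands still between calls to the robot, and variables do not carry over. Pictures are saved under pics/ and viewed, at most 10 in all, crops included, and the job is handed in when it is done.

Besides the shell and the picture viewer there is one more tool, called after ">>>" by a JSON object that holds its "op" and its "data". step_arm: Moves the arm, as the interface text tells. Its arguments: {"type":"object","properties":{"moves":{"type":"array"},"force":{"type":"number"}},"required":["moves"]}

```bash
mkdir -p pics; cat > h.py <<'E'
import numpy as np,cv2
from bench import read_state,imaging,ticket
def w(name,d,u,v,z=None):
    c=imaging.calibration(name);K=c["K"];T=np.linalg.inv(c["camera_from_world"])
    r=np.linalg.inv(K)@[u,v,1]
    if z is None: return (T@np.r_[r*d[int(v),int(u)],1])[:3]
    a=T[:3,3];b=T[:3,:3]@r
    return a+b*(z-a[2])/b[2]
E
python3 - <<'E'
from h import *
for n in("scene","top"):
    p,d=imaging.read_camera(n);np.save(n+"_d.npy",d);cv2.imwrite(f"pics/{n}0.png",p)
    c=imaging.calibration(n);print(n,c["K"][0,0],np.linalg.inv(c["camera_from_world"])[:3,[2,3]].T)
s=read_state();print(s["clock"],s["ee_rot"],s["finger_gap"])
E
```

```text
scene 400.2957007386598 [[-5.00279773e-01 -2.69846658e-01 -8.22741107e-01]
 [ 1.12657935e+03  3.95658063e+02  1.15100378e+03]]
top 453.61454324533247 [[ 2.24906941e-01 -5.39125117e-03 -9.74365333e-01]
 [ 1.37442055e+02  4.15293280e+01  1.67275677e+03]]
0.1 [[-9.42512498e-01  3.34170633e-01 -4.23126673e-04]
 [ 3.34170891e-01  9.42512017e-01 -9.55728327e-04]
 [ 7.94256339e-05 -1.04218251e-03 -9.99999454e-01]] 85.13478049869468
```

View pics/scene0.png

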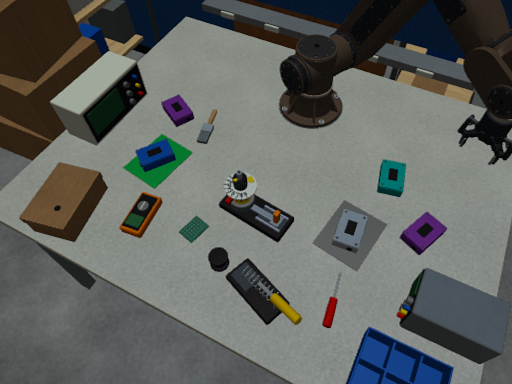

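View pics/top0.png

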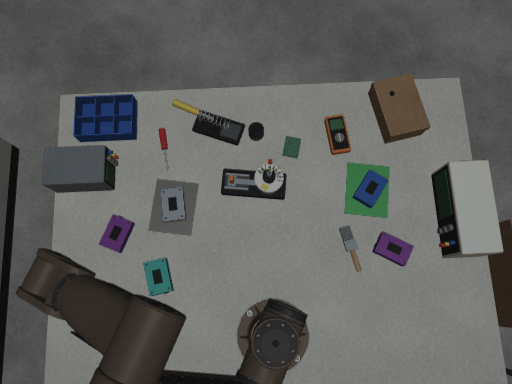

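The green mat (scene 155,155; top 368,190) carries a box that looks blue (top 371,188). The grey mat's box is bare aluminium (top 173,204). The look-alikes are purple (top 117,233 and 393,248) and turquoise (158,276). I'll confirm the box in an enlarged crop together with the dock.

```bash
python3 - <<'E'
from h import *
t=cv2.imread("pics/top0.png");s=cv2.imread("pics/scene0.png")
z=lambda p,u,v,w_,h_,:cv2.resize(p[v:v+h_,u:u+w_],(400,300),interpolation=cv2.INTER_CUBIC)
cv2.imwrite("pics/c1.png",np.vstack([np.hstack([z(t,215,150,80,60),z(s,210,165,92,69)]),np.hstack([z(t,335,155,80,60),z(s,120,130,80,60)])]))
E
```

```text
(no output)
```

View pics/c1.png

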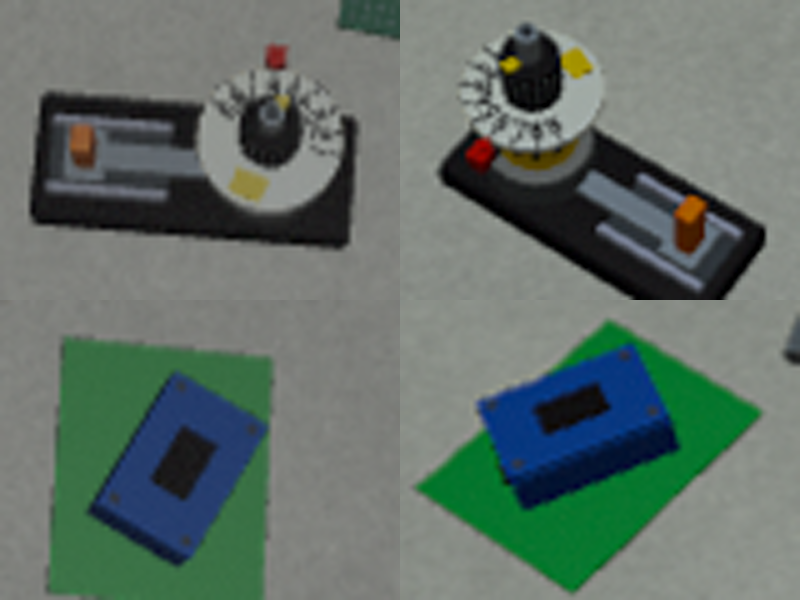

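```bash
python3 - <<'E'
from h import *
P={}
for n in("top","scene"):
    p=cv2.imread(f"pics/{n}0.png");d=np.load(n+"_d.npy")
    f=(lambda u,v:(215+u/5,150+v/5)) if n=="top" else (lambda u,v:(210+(u-400)/4.348,165+v/4.348))
    pts=dict(top=dict(skirt=(271,140,124),point=(276,68,121),patch=(249,184,124),bar=(283,101,167),nose=(270,115,195),tab=(81,131,85),TL=(45,93,26),TR=(355,117,26),BL=(35,220,26),BR=(348,246,26)),
      scene=dict(skirt=(531,85,124),patch=(577,63,124),bar=(511,65,167),nose=(527,32,195),point=(484,143,121),tab=(691,203,85)))[n]
    for k,(u,v,z) in pts.items(): print(n,k,w(n,d,*f(u,v),z).round(1))
    # depth cloud of the skirt
    c=imaging.calibration(n);h,wd=d.shape;u,v=np.meshgrid(np.arange(wd),np.arange(h))
    X=np.stack([u,v,np.ones_like(u)],-1)@np.linalg.inv(c["K"]).T*d[...,None]
    T=np.linalg.inv(c["camera_from_world"]);X=X@T[:3,:3].T+T[:3,3]
    c0=w(n,d,*f(*pts["skirt"][:2]),124)
    near=(np.hypot(X[...,0]-c0[0],X[...,1]-c0[1])<75)&(d>0)
    m=near&(abs(X[...,2]-122)<6)&(p.min(-1)>0); q=X[m][:,:2].astype(np.float32)
    print(n,"skirt circ",len(q),cv2.minEnclosingCircle(q))
    y=m&(p[...,2]>150)&(p[...,0]<0.6*p[...,2]);print("patch",X[y].mean(0),y.sum())
    t=(p[...,2]>150)&(p[...,1]<0.65*p[...,2])&(p[...,1]>60)&(p[...,0]<80)&(np.hypot(X[...,0]-c0[0],X[...,1]-c0[1])<190);tt=t&(X[...,2]>82)&(X[...,2]<90);print("tab top",X[tt].mean(0),np.ptp(X[tt],0),tt.sum())
E
```

```text
top skirt [538.6 -14.1 124. ]
top point [592.1 -20.6 121. ]
top patch [507.5   3.  124. ]
top bar [554.8 -22.3 167. ]
top nose [537.7 -11.8 195. ]
top tab [562.  121.5  85. ]
top TL [608.7 150.6  26. ]
top TR [578.8 -81.6  26. ]
top BL [511. 161.  26.]
top BR [480.2 -70.4  26. ]
top skirt circ 421 ((550.3052368164062, -12.767655372619629), 60.609046936035156)
patch [nan nan nan] 0<stdin>:17: RuntimeWarning: Mean of empty slice.
  ret = um.true_divide(
<stdin>:18: RuntimeWarning: Mean of empty slice.
Traceback (most recent call last):
ValueError: zero-size array to reduction operation maximum which has no identity
```

The crop confirms it: the box on the green mat is blue plastic, not purple, so the setting is 2.
- **Sleeve axis:** about (538.3, -13).
- **Dock yaw:** about -7.4°.
- **Current setting:** the yellow bar (number 5) is about 20° clockwise of the pointer, so the sleeve reads 6. It needs an 80° counter-clockwise turn.

I'll move over the sleeve first.

>>> {"op": "step_arm", "data": {"moves": [[-45, -40, 0, 0, -1], [-45, -40, 0, 0, -1], [-45, -40, 0, 0, -1], [-45, -40, 0, 0, -1], [-45, -40, 0, 0, -1], [-45, -40, 0, 0, -1], [-45, -40, 0, 0, -1], [-45, -40, 0, 0, -1]], "force": 40}}

```text
clock: 1.1
tool_pos: [441.8, 165.3, 303.9]
ee_rot: [[-0.943, 0.334, 0.0], [0.334, 0.943, 0.0], [-0.0, 0.0, -1.0]]
contact_force: [0.5, 1.6, 0.3]
finger_gap: 85.1
finger_force: 0.0
```

>>> {"op": "step_arm", "data": {"moves": [[0, 0, 0, 0.18, -1], [0, 0, 0, 0.18, -1], [0, 0, 0, 0.18, -1], [0, 0, 0, 0.18, -1], [0, 0, 0, 0.18, -1], [0, 0, 0, 0.18, -1], [0, 0, 0, 0.15, -1], [0, 0, 0, 0, -1]]}}

```text
clock: 2.1
tool_pos: [441.1, 167.1, 303.8]
ee_rot: [[-0.001, 1.0, -0.0], [1.0, 0.001, 0.0], [0.0, -0.0, -1.0]]
contact_force: [0.0, -0.2, 0.5]
finger_gap: 85.7
finger_force: 0.0
```

```bash
cat > g.py <<'E'
from h import *
import sys
s=read_state();R=np.array(s["ee_rot"]);t=np.array([float(a) for a in sys.argv[1:4]])
print(s["clock"],"pos",np.round(s["tool_pos"],1),"go(tool)",(R.T@(t-s["tool_pos"])).round(1),"toolY deg",np.degrees(np.arctan2(R[1,1],R[0,1])).round(1),"F",np.round(s["contact_force"],1),"M",np.round(s["moment"],2),"gap",round(s["finger_gap"],1),"j6",round(s["joint_pos"][5],2))
E
python3 g.py 538.3 -13 206
```

```text
2.1 pos [441.1 167.1 303.8] go(tool) [-180.2   97.    97.7] toolY deg 0.1 F [ 0.  -0.2  0.5] M [-0.03  0.03  0.03] gap 85.7 j6 0.22
```

>>> {"op": "step_arm", "data": {"moves": [[-45, 24, 0, 0, -1], [-45, 24, 0, 0, -1], [-45, 24, 0, 0, -1], [-45, 25, 0, 0, -1], [0, 0, 50, 0, -1], [0, 0, 30, 0, -1], [0, 0, 17, 0, -1], [0, 0, 0, 0, -1]]}}

```text
clock: 3.1
tool_pos: [537.9, -12.8, 205.8]
ee_rot: [[-0.003, 1.0, -0.003], [1.0, 0.003, 0.0], [0.0, -0.003, -1.0]]
contact_force: [0.3, -0.3, 0.1]
finger_gap: 85.4
finger_force: 0.0
```

>>> {"op": "step_arm", "data": {"moves": [[0, 0, 0, 0, 0], [0, 0, 0, 0, 0], [0, 0, 0, 0, 0.3], [0, 0, 0, 0, 0.3]]}}

```text
clock: 3.6
tool_pos: [540.4, -12.9, 208.7]
ee_rot: [[-0.0, 1.0, 0.008], [1.0, 0.0, -0.001], [-0.001, 0.008, -1.0]]
contact_force: [9.6, 1.8, 4.3]
finger_gap: 42.7
finger_force: 42.2
```

```bash
python3 g.py 538.3 -13 206
```

```text
3.6 pos [540.4 -12.9 208.7] go(tool) [-0.1 -2.2  2.6] toolY deg 0.0 F [9.6 1.8 4.3] M [ 0.4  -1.29  0.03] gap 42.7 j6 -0.15
```

>>> {"op": "step_arm", "data": {"moves": [[0, 3, 0, 0, 0.5], [0, 0, 0, 0, 0.5]]}}

```text
clock: 3.85
tool_pos: [541.2, -12.8, 208.6]
ee_rot: [[-0.001, 1.0, 0.001], [1.0, 0.001, -0.0], [-0.0, 0.001, -1.0]]
contact_force: [-6.0, -0.4, 13.9]
finger_gap: 42.9
finger_force: 43.1
```

>>> {"op": "step_arm", "data": {"moves": [[0, 0, 0, -0.175, 0.5], [0, 0, 0, -0.175, 0.5], [0, 0, 0, -0.175, 0.5], [0, 0, 0, 0, 0.5]]}}

```text
clock: 4.35
tool_pos: [541.9, -12.6, 208.6]
ee_rot: [[-0.504, 0.864, 0.004], [0.864, 0.504, 0.0], [-0.002, 0.003, -1.0]]
contact_force: [0.2, 2.6, 9.8]
finger_gap: 42.9
finger_force: 42.7
```

```bash
python3 g.py 540 -13 206
```

```text
4.35 pos [541.9 -12.6 208.6] go(tool) [ 0.6 -1.8  2.6] toolY deg 30.2 F [0.2 2.6 9.8] M [ 0.46 -0.04  0.01] gap 42.9 j6 -0.67
```

>>> {"op": "step_arm", "data": {"moves": [[0, 0, 0, -0.175, 0.5], [0, 0, 0, -0.175, 0.5], [0, 0, 0, -0.175, 0.5], [0, 0, 0, -0.175, 0.5], [0, 0, 0, -0.175, 0.5], [0, 0, 0, 0, 0.5], [0, 0, 0, 0, 0.5]]}}

```text
clock: 5.22
tool_pos: [542.6, -11.6, 208.6]
ee_rot: [[-0.985, 0.17, 0.005], [0.17, 0.985, 0.002], [-0.005, 0.002, -1.0]]
contact_force: [5.1, 12.3, 7.4]
finger_gap: 43.0
finger_force: 42.7
```

>>> {"op": "step_arm", "data": {"moves": [[0, 0, 0, 0, -1], [0, 0, 0, 0, -1], [0, 0, 0, 0, -1], [0, 0, 0, 0, -1], [0, 0, -50, 0, -1], [0, 0, -50, 0, -1], [-40, 40, 0, 0, -1], [-40, 40, 0, 0, -1]]}}

```text
clock: 6.22
tool_pos: [634.7, 52.8, 308.2]
ee_rot: [[-0.985, 0.171, 0.002], [0.171, 0.985, -0.0], [-0.002, 0.0, -1.0]]
contact_force: [0.8, -1.1, 0.1]
finger_gap: 85.2
finger_force: 0.0
```

```bash
python3 g.py 556 140 138; python3 - <<'E'
from h import *
t=imaging.read_camera("top")[0];s=imaging.read_camera("scene")[0]
z=lambda p,u,v,w_,h_,:cv2.resize(p[v:v+h_,u:u+w_],(400,300),interpolation=cv2.INTER_CUBIC)
cv2.imwrite("pics/c2.png",np.hstack([z(t,215,150,80,60),z(s,210,165,92,69)]))
E
```

```text
6.225 pos [634.7  52.8 308.2] go(tool) [ 92.8  72.4 170. ] toolY deg 80.1 F [ 0.8 -1.1  0.1] M [-0.05 -0.05  0.03] gap 85.2 j6 -1.42
```

View pics/c2.png

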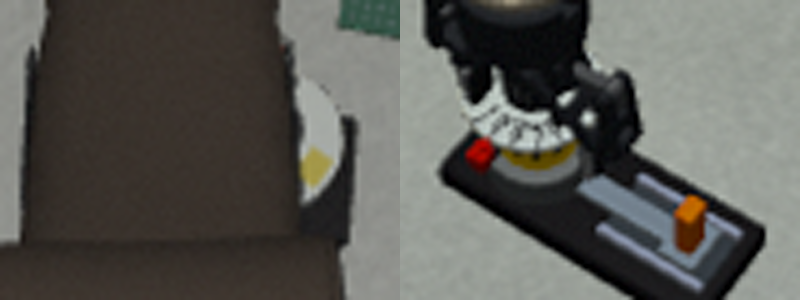

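Now the patch is at crop (316,170), which puts the bar about 60° counter-clockwise of the pointer, consistent with setting 2. I'll move beyond the tab, clear of the view, and recheck.

>>> {"op": "step_arm", "data": {"moves": [[45, 40, 0, -0.044, 0], [44, 40, 0, 0, 1], [0, 20, 0, 0, 1], [0, 0, 0, 0, 1], [0, 0, 0, 0, 1]]}}

```text
clock: 6.95
tool_pos: [560.5, 163.7, 306.7]
ee_rot: [[-0.992, 0.127, -0.0], [0.127, 0.992, -0.0], [0.0, -0.0, -1.0]]
contact_force: [0.6, -0.2, -0.3]
finger_gap: -0.2
finger_force: 0.0
```

```bash
python3 g.py 564 166 132; python3 - <<'E'
from h import *
t=imaging.read_camera("top")[0];s=imaging.read_camera("scene")[0]
z=lambda p,u,v,w_,h_,:cv2.resize(p[v:v+h_,u:u+w_],(400,300),interpolation=cv2.INTER_CUBIC)
cv2.imwrite("pics/c3.png",np.hstack([z(t,215,150,80,60),z(s,210,165,92,69)]))
E
```

```text
6.95 pos [560.5 163.7 306.7] go(tool) [ -3.2   2.8 174.7] toolY deg 82.7 F [ 0.6 -0.2 -0.3] M [-0.    0.03 -0.01] gap -0.2 j6 -1.27
```

View pics/c3.png

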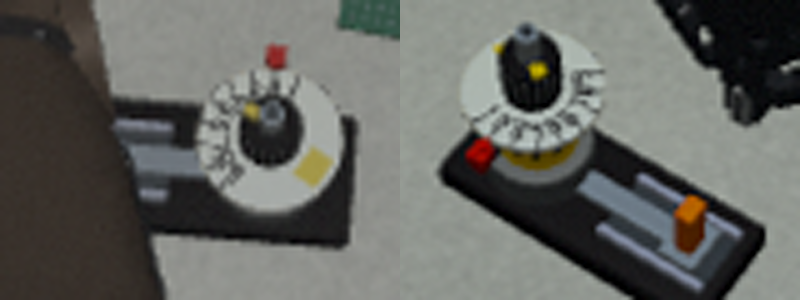

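```bash
python3 - <<'E'
from h import *
T=lambda u,v,z:w("top",None,215+u/5,150+v/5,z)
S=lambda u,v,z:w("scene",None,210+(u-400)/4.348,165+v/4.348,z)
for n,f,p,q,t in(("old",T,(249,184),(283,101),None),("new",T,(314,168),(252,112),None)):
    a,b=f(*p,124),f(*q,167);d=b-a;print(n,np.degrees(np.arctan2(d[1],d[0]))+7.4)
print("tab",S(691,203,85),"sceneaxis",S(527,32,195),S(531,85,124), "one,two", T(293,82,124),T(268,82,124))
E
```

```text
old -20.716802444650163
new 61.320389288982255
tab [556.14936522 124.78415555  85.        ] sceneaxis [544.31127254  -7.00203261 195.        ] [540.85040981 -11.1812998  124.        ] one,two [580.32953408 -31.95974013 124.        ] [581.17696448 -14.24631589 124.        ]
```

The sleeve measures 61° against 60° expected for setting 2, so it is set. The tab is at about (558,125), still open. I'll go down beyond it and push.

>>> {"op": "step_arm", "data": {"moves": [[-3, 3, 50, 0, 1], [0, 0, 50, 0, 1], [0, 0, 50, 0, 1], [0, 0, 25, 0, 1], [0, 0, 0, 0, 1], [0, -7, 0, 0, 1], [0, -7, 0, 0, 1]]}}

```text
clock: 7.92
tool_pos: [562.1, 152.6, 133.3]
ee_rot: [[-0.992, 0.127, 0.002], [0.127, 0.992, 0.0], [-0.002, 0.001, -1.0]]
contact_force: [0.3, -0.7, 0.6]
finger_gap: 0.2
finger_force: 0.0
```

>>> {"op": "step_arm", "data": {"moves": [[0, -5, 0, 0, 1], [0, -5, 0, 0, 1], [0, -5, 0, 0, 1], [0, -4, 0, 0, 1], [0, 0, 0, 0, 1]]}}

```text
clock: 8.55
tool_pos: [559.2, 134.1, 131.9]
ee_rot: [[-0.992, 0.127, -0.0], [0.127, 0.992, -0.0], [0.0, -0.0, -1.0]]
contact_force: [-0.1, 0.2, -0.4]
finger_gap: -0.4
finger_force: 0.0
```

>>> {"op": "step_arm", "data": {"moves": [[0, -4, 0, 0, 1], [0, -3, 0, 0, 1]]}}

```text
clock: 8.8
tool_pos: [558.5, 128.3, 131.9]
ee_rot: [[-0.992, 0.127, 0.001], [0.127, 0.992, 0.002], [-0.001, 0.002, -1.0]]
contact_force: [1.2, 24.1, -0.1]
finger_gap: -0.6
finger_force: 12.5
```

```bash
python3 - <<'E'
from h import *
t=imaging.read_camera("top")[0];s=imaging.read_camera("scene")[0]
z=lambda p,u,v,w_,h_,:cv2.resize(p[v:v+h_,u:u+w_],(400,300),interpolation=cv2.INTER_CUBIC)
cv2.imwrite("pics/c4.png",np.hstack([z(t,215,150,80,60),z(s,210,165,92,69)]))
E
```

```text
(no output)
```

View pics/c4.png

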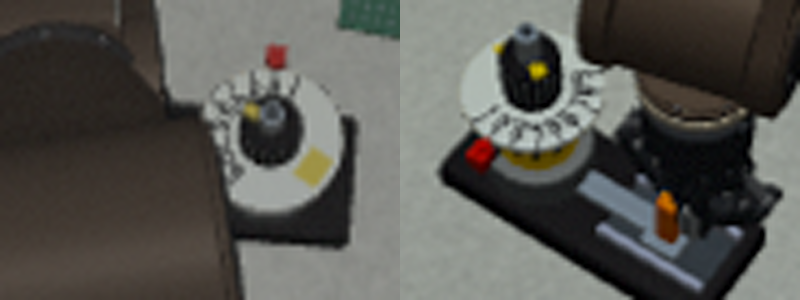

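The tab has moved from crop (691,203) to about (665,200), and the force has jumped to 24 N. That suggests it is against the stop, so I'll press slightly more, back off and measure.

>>> {"op": "step_arm", "data": {"moves": [[0, -1, 0, 0, 1], [0, 0, 0, 0, 1]]}}

```text
clock: 9.15
tool_pos: [558.4, 128.4, 131.9]
ee_rot: [[-0.992, 0.127, 0.001], [0.127, 0.992, 0.003], [-0.001, 0.003, -1.0]]
contact_force: [1.4, 21.3, -1.2]
finger_gap: -0.1
finger_force: 10.8
```

>>> {"op": "step_arm", "data": {"moves": [[0, 20, 0, 0, 1], [0, 20, 0, 0, 1], [0, 0, -60, 0, 1], [0, 0, -60, 0, 1], [0, 50, -60, 0, 1], [0, 60, 0, 0, 1], [0, 60, 0, 0, 1], [0, 0, 0, 0, 1]]}}

```text
clock: 10.15
tool_pos: [582.8, 328.9, 299.3]
ee_rot: [[-0.992, 0.122, -0.0], [0.122, 0.992, 0.0], [0.0, 0.0, -1.0]]
contact_force: [-0.6, 0.3, -0.6]
finger_gap: 0.1
finger_force: 0.0
```

```bash
python3 - <<'E'
from h import *
t=imaging.read_camera("top")[0];s=imaging.read_camera("scene")[0]
z=lambda p,u,v,w_,h_,:cv2.resize(p[v:v+h_,u:u+w_],(400,300),interpolation=cv2.INTER_CUBIC)
cv2.imwrite("pics/c5.png",np.vstack([np.hstack([z(t,215,150,80,60),z(s,210,165,92,69)]),np.hstack([cv2.resize(x,(400,300)) for x in(t,s)])]))
E
```

```text
(no output)
```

View pics/c5.png

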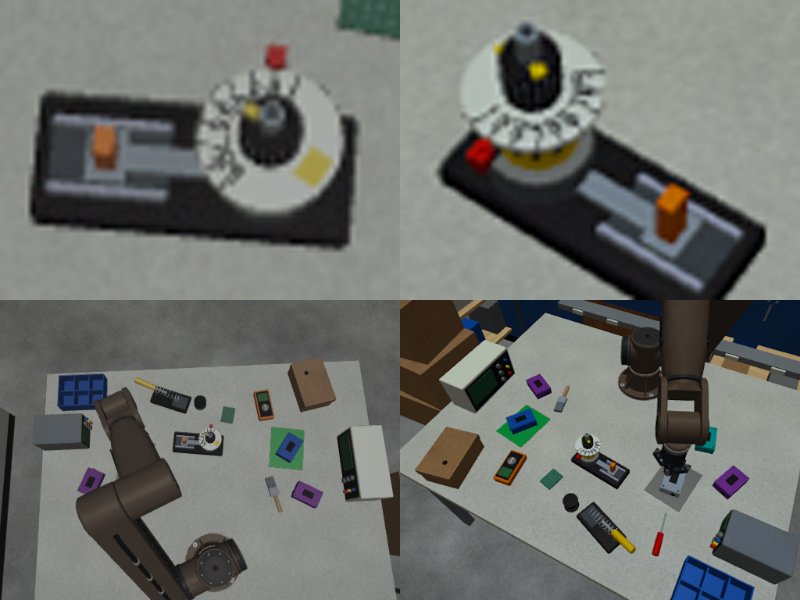

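```bash
python3 - <<'E'
from h import *
for n,(u0,v0,u1,v1) in(("top",(215,160,250,195)),("scene",(262,200,285,228))):
    r=[]
    for p in(cv2.imread(f"pics/{n}0.png"),imaging.read_camera(n)[0]):
        c=p[v0:v1,u0:u1].astype(float);k=np.clip(c[...,2]-1.6*c[...,0]-40,0,None)
        v,u=np.mgrid[v0:v1,u0:u1];r.append(w(n,None,(u*k).sum()/k.sum(),(v*k).sum()/k.sum(),70 if n=="top" else 60))
    print(n,r[0].round(1),r[1].round(1),"move",np.hypot(*(r[1]-r[0])[:2]).round(1))
E
```

```text
top [560.2 124.3  70. ] [558.2 107.2  70. ] move 17.1
scene [551.4 120.9  60. ] [549.5 105.   60. ] move 16.0
```

Both cameras show about 16–17 mm of travel, slightly less than 20 mm. I'll push again, more firmly, to make sure it is home.

>>> {"op": "step_arm", "data": {"moves": [[0, -60, 0, 0, 1], [0, -60, 0, 0, 1], [0, -50, 50, 0, 1], [0, 0, 60, 0, 1], [0, 0, 40, 0, 1], [0, 0, 17, 0, 1], [0, 0, 0, 0, 1], [0, 0, 0, 0, 1]]}}

```text
clock: 11.35
tool_pos: [563.4, 162.0, 140.3]
ee_rot: [[-0.992, 0.127, 0.002], [0.127, 0.992, 0.0], [-0.002, 0.001, -1.0]]
contact_force: [1.2, 0.5, 0.8]
finger_gap: -0.2
finger_force: 0.0
```

```bash
python3 g.py 559 134 132
```

```text
11.35 pos [563.4 162.  140.3] go(tool) [  0.8 -28.3   8.3] toolY deg 82.7 F [1.2 0.5 0.8] M [-0.01 -0.01  0.02] gap -0.2 j6 -1.28
```

>>> {"op": "step_arm", "data": {"moves": [[0, 0, 12, 0, 1], [0, -10, 0, 0, 1], [0, -10, 0, 0, 1], [0, -8, 0, 0, 1], [0, -3, 0, 0, 1], [0, 0, 0, 0, 1]]}}

```text
clock: 12.1
tool_pos: [558.9, 131.0, 126.9]
ee_rot: [[-0.992, 0.127, 0.0], [0.127, 0.992, 0.0], [-0.0, 0.0, -1.0]]
contact_force: [0.2, -0.3, 0.0]
finger_gap: -0.0
finger_force: 0.0
```

>>> {"op": "step_arm", "data": {"moves": [[0, -2, 0, 0, 1], [0, 0, 0, 0, 1], [0, 0, 0, 0, 1]]}}

```text
clock: 12.48
tool_pos: [558.7, 129.6, 126.8]
ee_rot: [[-0.992, 0.126, 0.0], [0.126, 0.992, 0.0], [-0.0, 0.0, -1.0]]
contact_force: [1.3, 4.3, -0.2]
finger_gap: 0.3
finger_force: 2.1
```

>>> {"op": "step_arm", "data": {"moves": [[0, -2, 0, 0, 1], [0, 0, 0, 0, 1], [0, 0, 0, 0, 1]]}}

```text
clock: 12.85
tool_pos: [558.6, 128.8, 126.9]
ee_rot: [[-0.992, 0.126, 0.001], [0.126, 0.992, 0.002], [-0.001, 0.002, -1.0]]
contact_force: [1.8, 16.5, -0.3]
finger_gap: -0.1
finger_force: 8.4
```

>>> {"op": "step_arm", "data": {"moves": [[0, -2, 0, 0, 1], [0, 0, 0, 0, 1], [0, 0, 0, 0, 1]]}}

```text
clock: 13.22
tool_pos: [558.5, 128.1, 126.9]
ee_rot: [[-0.992, 0.126, 0.002], [0.126, 0.992, 0.003], [-0.002, 0.004, -1.0]]
contact_force: [2.5, 28.3, -1.0]
finger_gap: 0.1
finger_force: 14.6
```

>>> {"op": "step_arm", "data": {"moves": [[0, -1.5, 0, 0, 1], [0, 0, 0, 0, 1], [0, 0, 0, 0, 1]]}}

```text
clock: 13.6
tool_pos: [558.4, 127.6, 127.0]
ee_rot: [[-0.992, 0.126, 0.003], [0.126, 0.992, 0.004], [-0.002, 0.005, -1.0]]
contact_force: [3.2, 38.6, -3.0]
finger_gap: 0.3
finger_force: 19.3
```

>>> {"op": "step_arm", "data": {"moves": [[0, 20, 0, 0, 1], [0, 20, 0, 0, 1], [0, 0, -60, 0, 1], [0, 0, -60, 0, 1], [0, 50, -60, 0, 1], [0, 60, 0, 0, 1], [0, 60, 0, 0, 1], [0, 0, 0, 0, 1]]}}

```text
clock: 14.6
tool_pos: [582.6, 325.9, 294.2]
ee_rot: [[-0.992, 0.123, -0.0], [0.123, 0.992, -0.0], [0.0, -0.0, -1.0]]
contact_force: [-0.3, 0.6, 0.4]
finger_gap: 0.1
finger_force: 0.0
```

```bash
python3 - <<'E'
from h import *
I={}
for n in("top","scene"):
    cs=[imaging.read_camera(n)[0].astype(float) for _ in range(8)];I[n]=(cv2.imread(f"pics/{n}0.png"),np.mean(cs,0).astype(np.uint8))
z=lambda p,u,v:cv2.resize(p[v:v+30,u:u+40],(400,300),interpolation=cv2.INTER_CUBIC)
cv2.imwrite("pics/c6.png",np.vstack([np.hstack([z(p,218,165) for p in I["top"]]),np.hstack([z(p,252,202) for p in I["scene"]])]))
E
```

```text
(no output)
```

View pics/c6.png

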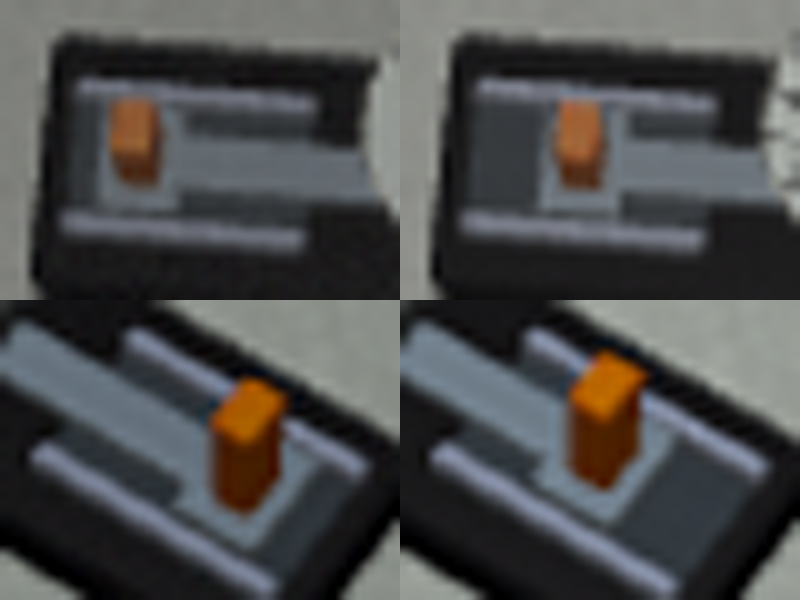

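```bash
python3 - <<'E'
from h import *
e=np.array([.127,.992,0]);ex=np.array([.992,-.127,0])
T=lambda u,v,z:w("top",None,218+u/10,165+v/10,z); S=lambda u,v,z:w("scene",None,252+u/10,202+v/10,z)
L=lambda n,p:print(n,"y",(p@e).round(1),"x",(p@ex).round(1))
L("top dock TL",T(55,38,26));L("top dock BL",T(33,275,26))
L("top tab old",T(133,113,85));L("top tab new",T(180,116,85))
L("top carriage plate old L",T(97,180,35));L("R",T(182,180,35));L("new L",T(140,180,35));L("new R",T(228,180,35))
L("scene tab old",S(250,410-300,85));L("scene tab new",S(207,385-300,85))
P=imaging.calibration
for n in("top","scene"):
    # skirt + dock outline for axis: white-mask ellipse of the skirt
    p=imaging.read_camera(n)[0];c=p.astype(int)
    u0,v0,u1,v1=(250,158,290,197) if n=="top" else (220,165,252,203)
    m=np.zeros(p.shape[:2],np.uint8);m[v0:v1,u0:u1]=(p[v0:v1,u0:u1].max(-1)>170)*255
    k=max(cv2.findContours(m,0,1)[0],key=cv2.contourArea);h=cv2.convexHull(k).reshape(-1,2)
    q=np.array([w(n,None,a,b,124) for a,b in h]);A=np.c_[2*q[:,:2],np.ones(len(q))];s=np.linalg.lstsq(A,(q[:,:2]**2).sum(1),rcond=None)[0]
    print("r",np.sqrt(s[2]+s[0]**2+s[1]**2),s[:2]);L(n+" axis",np.r_[s[:2],0])
E
```

```text
top dock TL y 228.5 x 583.8
top dock BL y 227.8 x 491.9
top tab old y 191.5 x 541.7
top tab new y 174.4 x 542.0
top carriage plate old L y 206.6 x 527.9
R y 175.1 x 530.5
new L y 190.7 x 529.2
new R y 158.0 x 531.8
scene tab old y 197.2 x 539.6
scene tab new y 181.2 x 539.6
r 346.6426599175696 [ 251.00412045 -239.07747053]
top axis y -205.3 x 279.4
r 44.80173330175804 [538.28033873 -22.43842019]
scene axis y 46.1 x 536.8
```

Absolute estimates put the tab at about 137 mm from the axis before and 120 mm now. That fits "home" if it started slightly in, but the margin is thin. I'll check directly whether the sleeve is held by gripping it lightly and twisting a few degrees, staying within the click.

>>> {"op": "step_arm", "data": {"moves": [[0, -57, 0, 0, -1], [0, -57, 0, 0, -1], [0, -57, 0, 0, -1], [0, -57, 0, 0, -1], [0, -57, 0, 0, -1], [0, -57, 0, 0, -1], [0, 0, 0, 0, -1], [0, 0, 0, 0, -1]], "force": 30}}

```text
clock: 16.5
tool_pos: [540.0, -16.9, 294.8]
ee_rot: [[-0.992, 0.127, 0.0], [0.127, 0.992, 0.0], [-0.0, 0.0, -1.0]]
contact_force: [-0.5, -0.2, -0.1]
finger_gap: 85.3
finger_force: 0.0
```

```bash
python3 g.py 541.5 -12 207
```

```text
16.5 pos [540.  -16.9 294.8] go(tool) [-0.8  5.1 87.8] toolY deg 82.7 F [-0.5 -0.2 -0.1] M [ 0.01 -0.07 -0.05] gap 85.3 j6 -1.6
```

>>> {"op": "step_arm", "data": {"moves": [[-1, 5, 40, 0, -1], [0, 0, 30, 0, -1], [0, 0, 16, 0, -1], [0, 0, 0, 0, -1], [0, 0, 0, 0, 0.5], [0, 0, 0, 0, 0.5], [0, 0, 0, 0, 0.5], [0, 0, 0, 0, 0.5]]}}

```text
clock: 17.5
tool_pos: [541.9, -11.4, 209.9]
ee_rot: [[-0.992, 0.127, 0.002], [0.127, 0.992, 0.001], [-0.002, 0.002, -1.0]]
contact_force: [0.1, 8.6, 8.0]
finger_gap: 43.3
finger_force: 30.1
```

```bash
python3 g.py 541.5 -12 207
```

```text
17.5 pos [541.9 -11.4 209.9] go(tool) [ 0.3 -0.7  2.9] toolY deg 82.7 F [0.1 8.6 8. ] M [ 1.47 -0.03 -0.04] gap 43.3 j6 -1.59
```

>>> {"op": "step_arm", "data": {"moves": [[0, 0, 0, -0.06, 0.5], [0, 0, 0, 0, 0.5], [0, 0, 0, 0, 0.5]]}}

```text
clock: 17.88
tool_pos: [541.8, -11.3, 209.9]
ee_rot: [[-0.998, 0.068, 0.002], [0.068, 0.998, 0.002], [-0.002, 0.002, -1.0]]
contact_force: [-0.2, 9.5, 7.6]
finger_gap: 42.9
finger_force: 30.2
```

```bash
python3 g.py 541.5 -12 207
```

```text
17.875 pos [541.8 -11.3 209.9] go(tool) [ 0.3 -0.7  2.9] toolY deg 86.1 F [-0.2  9.5  7.6] M [ 1.45  0.05 -0.46] gap 42.9 j6 -1.65
```

>>> {"op": "step_arm", "data": {"moves": [[0, 0, 0, 0.12, 0.5], [0, 0, 0, 0, 0.5], [0, 0, 0, 0, 0.5]]}}

```text
clock: 18.25
tool_pos: [542.0, -11.4, 209.9]
ee_rot: [[-0.983, 0.185, 0.003], [0.185, 0.983, 0.001], [-0.002, 0.001, -1.0]]
contact_force: [1.3, 8.7, 6.1]
finger_gap: 42.7
finger_force: 30.1
```

```bash
python3 g.py 541.5 -12 207
```

```text
18.25 pos [542.  -11.4 209.9] go(tool) [ 0.4 -0.7  2.9] toolY deg 79.3 F [1.3 8.7 6.1] M [ 1.41 -0.12  0.52] gap 42.7 j6 -1.53
```

The sleeve resists about 0.5 N m both ways, well above the 0.15 N m click, so the lock is holding it. I'll release, retreat and take a last look.

>>> {"op": "step_arm", "data": {"moves": [[0, 0, 0, -0.06, 0.5], [0, 0, 0, 0, -1], [0, 0, 0, 0, -1], [0, 0, 0, 0, -1], [0, 0, -50, 0, -1], [0, 0, -50, 0, -1], [0, 60, 0, 0, -1], [0, 60, 0, 0, -1]]}}

```text
clock: 19.25
tool_pos: [557.0, 107.6, 309.6]
ee_rot: [[-0.992, 0.129, 0.002], [0.129, 0.992, 0.0], [-0.002, 0.0, -1.0]]
contact_force: [1.1, -0.5, -0.5]
finger_gap: 85.4
finger_force: 0.0
```

>>> {"op": "step_arm", "data": {"moves": [[0, 60, 0, 0, -1], [0, 60, 0, 0, -1], [0, 60, 0, 0, -1], [0, 0, 0, 0, -1], [0, 0, 0, 0, -1]]}}

```text
clock: 19.88
tool_pos: [579.3, 285.0, 308.4]
ee_rot: [[-0.992, 0.126, -0.001], [0.126, 0.992, -0.0], [0.001, -0.001, -1.0]]
contact_force: [0.2, -0.4, 0.3]
finger_gap: 85.6
finger_force: 0.0
```

```bash
python3 - <<'E'
from h import *
t=imaging.read_camera("top")[0];s=imaging.read_camera("scene")[0]
z=lambda p,u,v,w_,h_,:cv2.resize(p[v:v+h_,u:u+w_],(400,300),interpolation=cv2.INTER_CUBIC)
cv2.imwrite("pics/c7.png",np.vstack([np.hstack([z(t,215,150,80,60),z(s,210,165,92,69)]),np.hstack([cv2.resize(x,(400,300)) for x in(t,s)])]))
E
```

```text
(no output)
```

View pics/c7.png

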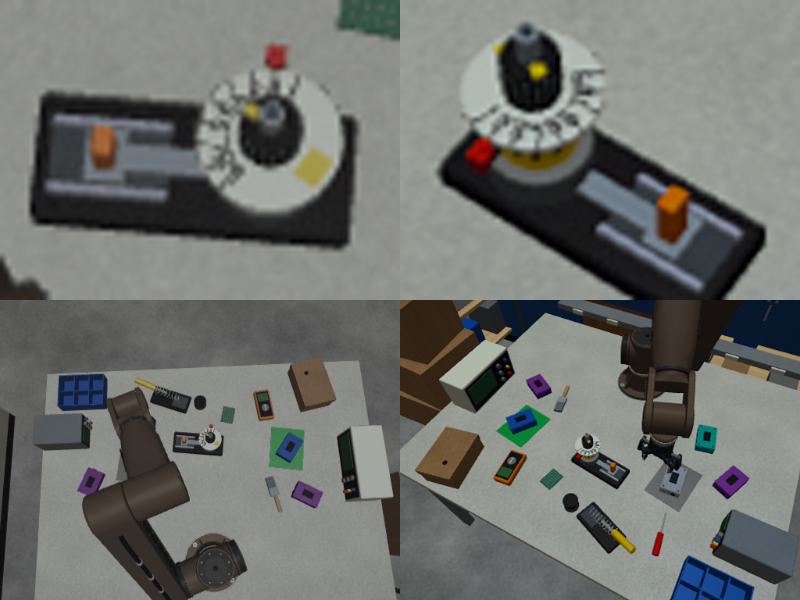

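The sleeve is unchanged (patch at crop 313,168), the tab is still home (crop 103,140), the other items are in place, and the gripper is clear.

```bash
python3 -c "
from bench import ticket;print(ticket.hand_in())"
```

```text
the job is handed in; nothing more can be done
None
```

The blue plastic box is on the green mat, so I set the sleeve to 2 (about 61° measured, 60° expected) and pushed the lock slide to its stop; it moved only 16–17 of 20 mm, but the sleeve then held against a 0.5 N m twist, so I judged it fully home and handed the job in.

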